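# Lock the levelling stud of a dry-block heater with its jam nut

## Task

Lock the heater's levelling stud: fit the orange-armed key right down over the stud's square head with its arm lying just beside the red stop pin, on the side where the pin will keep the key from turning clockwise, then turn the brass jam nut clockwise (seen from above) by hand until it is fully tight and stops. Do not let the stud itself turn by more than about 20 degrees, at any time. Finally take the key off and lay it back flat on the black rubber mat, leaving everything else on the bench where it is.

Things in the scene. Friction and masses are not known exactly. Their poses are not given: they have to be found in the camera images.
- plate: Fixed aluminium plate under a white dry-block heater, 25 mm thick. Origin on the bench under the stud's axis, z up; it reaches x -60 to +200, y -115 to +95 mm; the heater (75 mm over the bench) stands at x +109 to +195. A 34 mm collar under the nut is 25 to 37 mm over the bench. The key's arm belongs along the plate's -y, clearing the red pin by about 4 mm (1 to 8).
- pin_top (a point): Top centre of the red stop pin fixed to the plate: 12 mm diameter, upright, top 100 mm over the bench, 90 mm from the stud's axis, towards the plate's -y and a little to its -x: on the clockwise side of the key's arm, seen from above. Turning the nut drags the stud clockwise until the seated key's arm leans on it.
- stud_seat (a point): Centre of the top of the stud's round shoulder (30 mm diameter, 60 to 64 mm over the bench), where the seated key's mouth rests. Above it stands the square head: 18.5 mm across flats, 18 mm high, upper 5 mm tapered on all sides. At stud angle 0 its flats are parallel to the plate's x and y axes. It turns with the stud.
- stud (a joint): Angle of the stud in the plate, rad, growing clockwise seen from above; 0 is its setting; it starts within 0.04 of 0. It is easy to turn (0.06 N m) and turns with the nut unless held. With the key seated the square has about 0.1 rad of play either way.
- nut_mid (a point): Centre of the brass hexagonal jam nut, 48 mm over the bench, on the stud axis. 46 mm across flats, 22 mm high (37 to 59 mm over the bench); the plate is 12 mm below its underside. The frame turns with the nut: its x axis is normal to a pair of flats (a white dot on the top marks +x); further flats every 60 degrees.
- nut (a joint): Angle of the nut relative to the stud, rad, growing as it is tightened (clockwise seen from above). It starts between 0.2 and 0.9, and is fully tight at a hard stop at 2.0. It drags with 0.25 N m on the stud and stays where it is left.
- key: The right key: dark steel hub, 32 x 32 mm, 32 mm high, with an orange arm. Origin at the centre of its underside, z up. A 20.5 mm square socket opens in the underside, 24 mm deep, parallel to the hub's sides. The arm, 10 x 10 mm, runs along +x, ending 122 mm from the origin, its axis 24 mm over the underside. About 0.2 kg, centre of mass near the hub. Starts flat, socket down, on the mat.
- key_mouth (a point): Centre of the key's underside, the mouth of its socket (the same point as the key's origin).
- small_key: A bystander: same size and shape as the key but with a blue arm and a 12 mm socket that does not fit. It lies on the mat beside the key; either may be on either side. Leave it.
- mat: Fixed black rubber mat, 220 x 220 mm, 4 mm thick; origin at the centre of its underside, on the bench. The keys lie on it.
- bottle: Bystander: reagent bottle, 60 mm diameter, 130 mm high; origin at the centre of its underside.
- tip_box: Bystander: blue tip box, 85 x 125 x 65 mm high; origin at the centre of its underside.
- dish: Bystander: covered dish, 86 mm diameter, 14 mm high; origin at the centre of its underside.
- spare_nut: Bystander: a smaller loose brass hexagonal nut, 37 mm over corners, 14 mm high, on the bench; origin at the centre of its underside.
- cap_pot: Bystander: white plastic pot, 56 mm diameter, 60 mm high; origin at the centre of its underside.
Things that resemble listed ones, but are neither listed nor needed, are in the scene too. What is shaped like the key but purple or white is not meant.

How it is judged (in metres and radians):
On the way, in this order (a step that is already met when the one before it is completed fails the run):
1. the orange-armed key sits fully down on the stud's square head (distance between key_mouth and stud_seat below 0.004 m and angle between key's own z axis and vertical below 0.1 rad), for 0.2 s.
2. the nut is turned home against its stop while the key is on the stud (all of step 1 and value of joint nut above 1.92 rad), for 0.2 s.
At the end, for the whole second after the job is handed in: The nut is home (its angle on the stud above 1.92 of 2.0 rad), the stud within 0.35 rad (20 degrees) of its setting, and the orange-armed key lies flat, socket down, at rest on the mat with its hub's centre over the mat (value of joint nut above 1.92 rad and value of joint stud between -0.35 and 0.35 rad and x of key in the frame of mat between -0.11 and 0.11 m and y of key in the frame of mat between -0.11 and 0.11 m and height (world z) of key below 0.008 m and angle between key's own z axis and vertical below 0.1 rad and linear speed of key below 0.02 m/s); the robot touches nothing.
It fails at once if the stud was turned more than 20 degrees from its setting (value of joint stud above 0.35 rad or value of joint stud below -0.35 rad).
It fails at once if a bystander was shifted by more than 30 mm (distance of any of small_key, bottle, tip_box, dish, spare_nut, cap_pot from where it was at the start of the episode above 0.03 m).
It also fails if it takes over 72 s, if anything falls off the work surface, if the arm or the gripper's body presses on something with over 40 N, if the wrist force passes 120 N, or if a joint passes its speed limit or range.

## Robot

A 6-joint arm with a two-finger parallel gripper is mounted at the origin on the work surface. World frame = base frame: x ahead of the robot, y to its left, z up, the work surface at z = 0. Lengths are in mm, angles in rad, forces in N, time in s.
With the tool pointing down it reaches from about 300 to 775 mm from the base axis. Payload 14.6 kg.
Tool frame: the origin (TCP) lies at the very end of the fingers, on their centre line; the grasp point (between the pads) lies manip.grip_depth behind it (manip.grip_depth is the distance from the TCP to the grasp point, in mm); x points along the fingers, z is the direction in which the jaws open and shut, and the axes are right-handed (so a half turn about x gives the same grasp; the last joint's range is limited). The gripper opens to 94 mm and grips with 3 to 60 N. Pads are 16 mm wide; open, the fingers measure 119 mm over their backs; the gripper's body (75 mm by 177 mm) begins 78 mm behind the grasp point.
Start: joints at [-1.359, 0.3, 1.521, -0, 1.321, -0.067], TCP at [151.354, -528.754, 205.446] pointing down, gripper open.
Joint ranges: [-3.03, 3.03], [-0.79, 2.21], [0.23, 2.52], [-1.04, 4.18], [0, 3.07], [-2.55, 2.55]. Speed limits (rad/s): [2.22, 2.22, 2.57, 3.14, 3.14, 3.14].

## Interface

Orientations are given as [roll, pitch, yaw] about the fixed x, y, z axes, in that order (R = Rz(yaw) Ry(pitch) Rx(roll)).
In Python, from cell import manip gives the robot as it stands.
- The arm moves only by the tool step_arm, never from a script. Its argument "commands" is one flat list of numbers, 7 for each row, row after row: the shift along the tool's x, y, z in m, then the turn, a rotation vector about the tool's x, y, z in degrees, then the finger opening in m, from 0 to 0.094. A call has 1 to 5 rows; each row shifts and turns the commanded pose from where the row before left it, along the tool's axes as they then stand; what a row does not reach is not made up. A row lasts 1/8 s, in which the tool goes at most 62.5 mm and 10.7 degrees, less where a joint would pass 70% of its speed; a pose out of reach is approached as far as the arm can. A call with a gripper value outside its range is refused whole. The fingers move at their own pace and stop on an object; "squeeze" is the grip in N (left out, the last holds). Time passes only in rows, so rows that do not move let the fingers close. It gives the time, the measured TCP pose, the force and the opening at its end, in the units of the state.
- manip.read_state(): the state, without advancing time (a new reading comes with each control period).
- manip.camera(name): name is "side" or "top" or "wrist"; returns the picture (480x640x3 uint8, red, green, blue); there is no depth.
- manip.camera_model(name): a dict with "intrinsics" (3x3 intrinsics, pixels), "origin" and "orientation" of the camera in the world; the wrist camera has in their place "tool_from_camera" (4x4, takes a point from camera to tool coordinates, whose origin is the TCP and whose axes are the tool frame's). Camera axes: x right, y up, looking along -z (the intrinsics and any distortion apply to the point x, -y, -z); pixel columns grow to the right and rows downward; lengths in mm; the calibration is good to about 2 mm. A picture is of the moment at which its call begins: read the wrist's pose just before it. camera_model takes no time and is no camera call.
- manip.sign_off(): hands the job in, once; it reports no verdict.
Trained networks look in the newest picture that a camera, given by its name, has taken for a name from the list of things; names that differ only in an ending like _2 or _b are one class to them, and where a whole thing is asked for, a point or a joint stands for the part that bears it (a point fixed in the world has none). Each returns a list of dicts, best first, with "score" (0 to 1); they miss things now and then, are a little off and sometimes report something else, mostly with a low value. They report only what shows in the picture. A call takes as long as a camera call. They do not tell look-alikes from the thing itself.
- manip.find_in(thing, camera): "centre" ([row, column] in pixels, amid what is visible of it).
- manip.outline_of(thing, camera): "pixels" (480x640 bool, what is visible of it) and "centre" ([row, column] in pixels, amid what is visible of it).
The state is a dict: "clock": time; "joints": joint angles; "qd": joint speeds; "effort": joint torques, N m; "eef_pos": TCP position; "eef_rot": TCP orientation; "wrist_force": force on the tool from outside, world axes, zero at the start; "moment": the same for the moment, N m; "finger_gap": finger opening in mm.
Only numpy, scipy, OpenCV 4.12 (cv2) and the standard library are available. Lean on these libraries where they do the work, as an engineer would, in place of code of your own. Each camera call takes 0.05 s, during which the arm holds its last target. There are 200 camera calls.

## Working session

There is one attempt and no reset: what is moved stays moved. The work goes in short steps, Python scripts to look and compute and a tool call to move; the robot and the scene stay as the last step left them, time stands still between calls to the robot, and variables do not carry over. Pictures are saved under pics/ and viewed, about 8 in all and at most 12, crops included, and the job is handed in when it is done.

Besides the shell and the picture viewer there is one more tool, called by a JSON object that holds its "name" and its "arguments". step_arm: Moves the arm, as the interface text tells. Its arguments: {"type":"object","properties":{"commands":{"type":"array"},"squeeze":{"type":"number"}},"required":["commands"]}

```bash
mkdir -p pics; ls; python3 - <<'E'
from cell import manip
import cv2, numpy as np
print(manip.read_state()); print(manip.grip_depth)
a=[manip.camera(n) for n in("side","top")]
for n in("side","top","wrist"): print(n,manip.camera_model(n))
for n,i in zip(("side","top"),a): cv2.imwrite(f"pics/{n}0.png",i[:,:,::-1])
E
```

```text
pics
{'clock': 0.0, 'joints': array([-1.35859515e+00,  3.00446409e-01,  1.52158499e+00, -7.59057797e-06,
        1.32070199e+00, -6.65952989e-02]), 'qd': array([ 2.94308432e-04,  2.38204922e-04, -1.58689067e-03,  4.46652066e-05,
       -1.24878093e-03,  3.66473041e-04]), 'effort': array([-1.36297320e-03, -5.31805944e+01, -3.52735555e+01,  7.07765669e-02,
        2.44184292e-02, -9.08290872e-05]), 'eef_pos': array([ 151.30113166, -528.50397048,  204.89822352]), 'eef_rot': array([3.0814425 , 1.56965557, 1.78944453]), 'wrist_force': array([0.41747492, 1.12722692, 1.1692464 ]), 'moment': array([-0.0075768 ,  0.01744031, -0.02731853]), 'finger_gap': 93.96371878975586}
18.8
side {'intrinsics': array([[487.63001568,   0.        , 319.5500107 ],
       [  0.        , 487.63001568, 240.8051396 ],
       [  0.        ,   0.        ,   1.        ]]), 'origin': array([-71.0515753 , 673.21320615, 929.90363926]), 'orientation': array([ 0.77027565,  0.01413152, -2.42995116])}
top {'intrinsics': array([[561.00086913,   0.        , 310.63608066],
       [  0.        , 561.00086913, 240.87184402],
       [  0.        ,   0.        ,   1.        ]]), 'origin': array([ 224.4427005 ,   42.23111686, 1346.33294936]), 'orientation': array([ 2.17354476e-01,  1.08974221e-04, -1.49999535e+00])}
wrist {'intrinsics': array([[350.53542424,   0.        , 316.93746331],
       [  0.        , 350.53542424, 243.15577258],
       [  0.        ,   0.        ,   1.        ]]), 'tool_from_camera': array([[ 3.82202564e-04,  2.44013239e-01, -9.69771825e-01,
        -1.77703752e+02],
       [ 3.11616198e-04,  9.69771820e-01,  2.44013360e-01,
         7.00316556e+01],
       [ 9.99999878e-01, -3.95459141e-04,  2.94610799e-04,
         7.02576591e-01],
       [ 0.00000000e+00,  0.00000000e+00,  0.00000000e+00,
         1.00000000e+00]])}
```

View pics/top0.png

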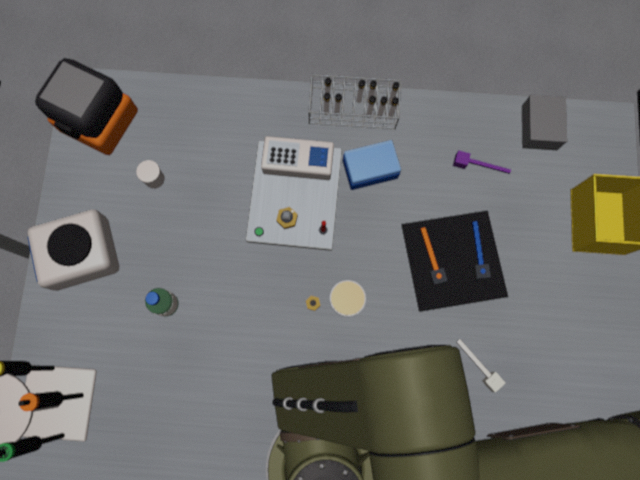

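View pics/side0.png

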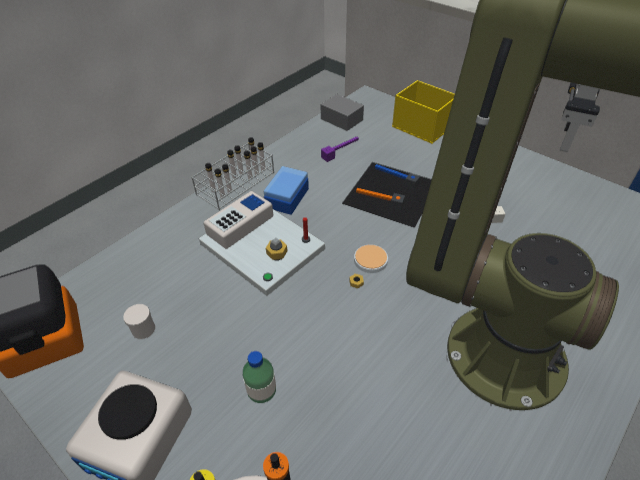

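The top view (row, col): stud (217,287), red pin (222,323), orange key hub (276,439) with its tip at (229,424), blue key hub (271,484), dish (298,348) and spare nut (303,313).

```bash
cat > h.py <<'E'
from cell import manip
import numpy as np, cv2
from scipy.spatial.transform import Rotation as R
def cam(n,st=None):
    m=manip.camera_model(n);K=m['intrinsics']
    if n=='wrist':
        T=np.array(m['tool_from_camera']); st=st or manip.read_state()
        Rt=R.from_euler('xyz',st['eef_rot']).as_matrix()
        return K,Rt@T[:3,:3],Rt@T[:3,3]+st['eef_pos']
    return K,R.from_euler('xyz',m['orientation']).as_matrix(),np.array(m['origin'])
def at(C,row,col,z):
    K,Rc,o=C
    d=Rc@np.array([(col-K[0,2])/K[0,0],-(row-K[1,2])/K[1,1],-1])
    return o+d*(z-o[2])/d[2]
def proj(C,p):
    K,Rc,o=C; q=(np.atleast_2d(p)-o)@Rc
    return np.c_[K[1,2]+K[1,1]*q[:,1]/q[:,2], K[0,2]-K[0,0]*q[:,0]/q[:,2]]
def frame(C,img,cx,cy,z,mm,size=300,s=2):
    "rectified (world-aligned) view of plane z: cols = +x right, rows = -y; s px/mm"
    pts=np.float32([[cx-mm,cy+mm,z],[cx+mm,cy+mm,z],[cx+mm,cy-mm,z],[cx-mm,cy-mm,z]])
    a=proj(C,pts)[:,::-1].astype(np.float32);n=int(2*mm*s)
    return cv2.warpPerspective(img,cv2.getPerspectiveTransform(a,np.float32([[0,0],[n,0],[n,n],[0,n]])),(n,n))
E
python3 - <<'E'
from h import *
np.set_printoptions(precision=1,suppress=True)
T=cam('top');S=cam('side')
for nm,r,c,z in [('stud',216,287,82),('pin',222,323,100),('hub',276,439,36),('tip',229,424,33),('bhub',271,485,36),('btip',222,476,33),('dish',298,348,14),('spn',303,313,14),('plateTL',168,256,25),('TR',168,341,25),('BL',243,247,25),('BR',248,332,25)]:
    print(nm,at(T,r,c,z))
for nm,r,c,z in [('stud',241,275,82),('pin',219,305,100),('hub',197,399,36),('tip',190,357,33)]: print('S',nm,at(S,r,c,z))
for t in('stud_seat','nut_mid','key','small_key','mat','plate','pin_top'):
  for n in('top','side'):
    print(t,n,[(np.array(d['centre']),round(d['score'],2)) for d in manip.find_in(t,n)][:3])
E
```

```text
stud [558.3 121.3  82. ]
pin [545.2  36.7 100. ]
hub [ 449.8 -245.3   36. ]
tip [ 562.3 -207.4   33. ]
bhub [ 469.5 -353.5   36. ]
btip [ 588.6 -332.2   33. ]
dish [385.4 -35.3  14. ]
spn [367.7  46.9  14. ]
plateTL [690.8 211.5  25. ]
TR [705.7   0.9  25. ]
BL [499.4 215.6  25. ]
BR [501.6  10.5  25. ]
S stud [557.7 128.   82. ]
S pin [540.6  37.2 100. ]
S hub [ 446.3 -246.7   36. ]
S tip [ 556.8 -198.7   33. ]
stud_seat top [(array([218.7, 284.5]), 0.88)]
stud_seat side [(array([248.6, 277.3]), 0.59)]
nut_mid top [(array([222.9, 293.9]), 0.7)]
nut_mid side [(array([249.9, 275.4]), 0.78)]
key top [(array([162.2, 466.2]), 0.87), (array([264.2, 434.3]), 0.61), (array([380.5, 485.8]), 0.6)]
key side [(array([198.6, 389.3]), 0.85), (array([147.8, 328. ]), 0.85), (array([215.1, 500.2]), 0.55)]
small_key top [(array([265.4, 483. ]), 0.93)]
small_key side [(array([175.5, 406.6]), 0.72)]
mat top [(array([258.4, 455.3]), 0.62)]
mat side [(array([197.2, 388.3]), 0.81), (array([252.5, 276.2]), 0.56)]
plate top [(array([193.3, 295.2]), 0.7)]
plate side [(array([238.8, 259.3]), 0.86)]
pin_top top [(array([192.3, 295.1]), 0.94)]
pin_top side [(array([247.1, 258. ]), 0.9)]
```

```bash
cat >> h.py <<'E'
def theta(st):
    z=R.from_euler('xyz',st['eef_rot']).as_matrix()[:,2]; return np.degrees(np.arctan2(z[1],z[0]))
def go(x,y,z,th,tilt=0):
    "shift (m, tool axes) and turn (deg) from the measured pose to tool-down pose with jaw angle th"
    st=manip.read_state(); A=R.from_euler('xyz',st['eef_rot']); t=np.radians(th)
    B=R.from_matrix(np.array([[0,-np.sin(t),np.cos(t)],[0,np.cos(t),np.sin(t)],[-1,0,0]]))
    print('now',np.round(st['eef_pos'],1),'th',round(theta(st),1),'F',np.round(st['wrist_force'],1),'M',np.round(st['moment'],2),'gap',round(st['finger_gap'],1),'t',st['clock'],'q',np.round(st['joints'],2))
    d=A.inv().apply(np.array([x,y,z])-st['eef_pos'])/1000; r=(A.inv()*B).as_rotvec(degrees=True)
    print('shift',np.round(d,4),'turn',np.round(r,2), 'rows>=',max(np.linalg.norm(d)/.0625,np.linalg.norm(r)/10.7))
E
python3 - <<'E'
from h import *
go(450,-245,170,108.6); go(450,-245,170,-71.4)
E
```

```text
now [ 151.3 -528.8  205.5] th -74.0 F [-0.2 -0.2 -0.3] M [ 0.05 -0.01 -0.02] gap 94.0 t 0.8 q [-1.36  0.3   1.52 -0.    1.32 -0.07]
shift [ 0.0354  0.3652 -0.1906] turn [177.37   0.     0.  ] rows>= 16.576994886474562
now [ 151.3 -528.8  205.5] th -74.0 F [-0.2 -0.2 -0.3] M [ 0.05 -0.01 -0.02] gap 94.0 t 0.8 q [-1.36  0.3   1.52 -0.    1.32 -0.07]
shift [ 0.0354  0.3652 -0.1906] turn [-2.63 -0.    0.  ] rows>= 6.615823280144374
```

```bash
python3 - <<'E'
from h import *
go(558,121,190,-74); 
E
```

```text
now [ 151.3 -528.8  205.5] th -74.0 F [-0.2 -0.2 -0.3] M [ 0.05 -0.01 -0.02] gap 94.0 t 0.8 q [-1.36  0.3   1.52 -0.    1.32 -0.07]
shift [ 0.0154  0.5698 -0.5128] turn [-0.03 -0.    0.  ] rows>= 12.266905768474295
```

{"name": "step_arm", "arguments": {"commands": [0.001, 0.038, -0.0342, 0, 0, 0, 0.094, 0.001, 0.038, -0.0342, 0, 0, 0, 0.094, 0.001, 0.038, -0.0342, 0, 0, 0, 0.094, 0.001, 0.038, -0.0342, 0, 0, 0, 0.094, 0.001, 0.038, -0.0342, 0, 0, 0, 0.094]}}

```text
clock: 1.42
eef_pos: [287.6, -310.6, 200.6]
eef_rot: [0.487, 1.57, -0.805]
wrist_force: [1.0, -0.6, -0.1]
finger_gap: 94.3
```

{"name": "step_arm", "arguments": {"commands": [0.001, 0.038, -0.0342, 0, 0, 0, 0.094, 0.001, 0.038, -0.0342, 0, 0, 0, 0.094, 0.001, 0.038, -0.0342, 0, 0, 0, 0.094, 0.001, 0.038, -0.0342, 0, 0, 0, 0.094, 0.001, 0.038, -0.0342, 0, 0, 0, 0.094]}}

```text
clock: 2.05
eef_pos: [423.3, -93.8, 195.7]
eef_rot: [0.98, 1.57, -0.312]
wrist_force: [0.8, -1.0, 0.7]
finger_gap: 94.0
```

{"name": "step_arm", "arguments": {"commands": [0.001, 0.038, -0.0342, 0, 0, 0, 0.094, 0.001, 0.038, -0.0342, 0, 0, 0, 0.094, 0.001, 0.038, -0.0342, 0, 0, 0, 0.094, 0.001, 0.038, -0.0342, 0, 0, 0, 0.094, 0.001, 0.038, -0.0342, 0, 0, 0, 0.094]}}

```text
clock: 2.68
eef_pos: [558.9, 122.9, 190.5]
eef_rot: [1.437, 1.571, 0.145]
wrist_force: [0.3, -0.9, 0.9]
finger_gap: 94.1
```

{"name": "step_arm", "arguments": {"commands": [0, 0, 0, -10.5, 0, 0, 0.094, 0, 0, 0, -10.5, 0, 0, 0.094, 0, 0, 0, -10.5, 0, 0, 0.094, 0, 0, 0, -10.5, 0, 0, 0.094, 0, 0, 0, -10.5, 0, 0, 0.094]}}

```text
clock: 3.3
eef_pos: [558.2, 121.3, 190.4]
eef_rot: [-2.242, 1.571, -2.612]
wrist_force: [-0.4, 0.7, -0.6]
finger_gap: 94.0
```

{"name": "step_arm", "arguments": {"commands": [0, 0, 0, -10.5, 0, 0, 0.094, 0, 0, 0, -10.5, 0, 0, 0.094, 0, 0, 0, 0, 0, 0, 0.094]}}

```text
clock: 3.68
eef_pos: [558.2, 121.3, 190.4]
eef_rot: [1.695, 1.571, 1.684]
wrist_force: [0.2, 0.0, 0.1]
finger_gap: 94.0
```

```bash
python3 - <<'E'
from h import *
go(558,121,190,0)
i=manip.camera('wrist'); cv2.imwrite('pics/w1.png',i[:,:,::-1]); np.save('w1.npy',i)
C=cam('wrist'); print(proj(C,[[558,121,82],[545,37,100]]))
import pickle; pickle.dump(C,open('c1.pkl','wb'))
E
```

```text
now [558.2 121.3 190.4] th -0.6 F [0.2 0.  0.1] M [ 0.04 -0.16 -0.04] gap 94.0 t 3.675 q [0.15 0.36 1.48 0.   1.3  0.16]
shift [ 0.0004 -0.0003 -0.0002] turn [-0.59 -0.   -0.  ] rows>= 0.05528334698054406
[[241.01339999 317.0880583 ]
 [342.35087196 303.05144261]]
```

View pics/w1.png

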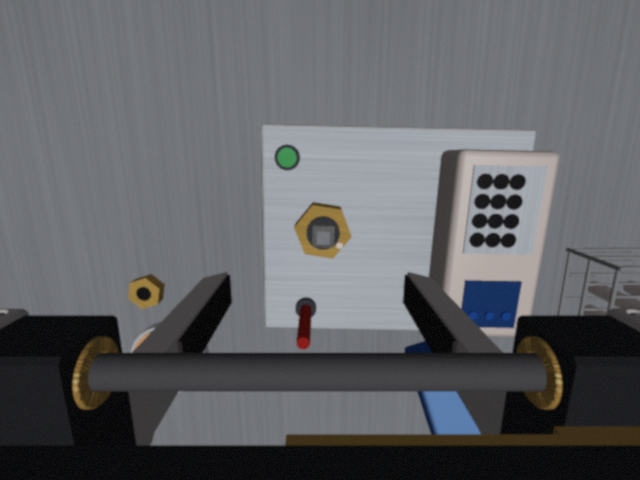

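The wrist view shows the stud square near (236,322), the nut around (230,323) with its white dot at (245,340), the pin's top at (343,303), and the plate corners at (125,263), (327,266) and (127,534).

```bash
python3 - <<'E'
from h import *
import pickle
np.set_printoptions(precision=2,suppress=True)
C=pickle.load(open('c1.pkl','rb')); i=np.load('w1.npy'); T=cam('top')
g=i.mean(2)
def edge_rows(cols,r0,r1):  # strongest vertical gradient
    return np.array([(r0+np.argmax(np.abs(np.diff(cv2.GaussianBlur(g,(1,5),0)[r0:r1,c])))+.5,c) for c in cols])
def edge_cols(rows,c0,c1):
    return np.array([(r,c0+np.argmax(np.abs(np.diff(cv2.GaussianBlur(g,(5,1),0)[r,c0:c1])))+.5) for r in rows])
top=edge_rows(range(310,520,10),115,140); left=edge_cols(range(140,310,10),250,280); bot=edge_rows(range(330,395,5),315,340)
f=lambda a:np.array([at(C,r,c,25)[:2] for r,c in a])
for n,a in(('top',top),('left',left),('bot',bot)):
    p=f(a); v=cv2.fitLine(p.astype(np.float32),cv2.DIST_HUBER,0,.01,.01).ravel(); print(n,v, np.degrees(np.arctan2(v[1],v[0])))
# pin top
m=(i[:,:,0]>90)&(i[:,:,1]<50)&(i[:,:,2]<50)
rr,cc=np.nonzero(m); print('pin rows',rr.min(),rr.max(),'pin', at(C,343,303,100))
for rc,z in (((235,322),82),((231,323),59),((245,340),59)): print(rc,at(C,*rc,z))
c=i[190:270,280:366]; cv2.imwrite('pics/w1c.png',cv2.resize(c,None,fx=7,fy=7,interpolation=cv2.INTER_CUBIC)[:,:,::-1])
E
```

```text
top [  1.    -0.03 665.46 213.89] -1.843589
left [  0.04   1.   503.79  99.11] 87.932304
bot [  1.    -0.01 601.59   9.72] -0.7270827
pin rows 337 348 pin [544.94  36.39 100.  ]
(235, 322) [562.18 126.13  82.  ]
(231, 323) [563.37 124.6   59.  ]
(245, 340) [578.73 111.38  59.  ]
```

View pics/w1c.png

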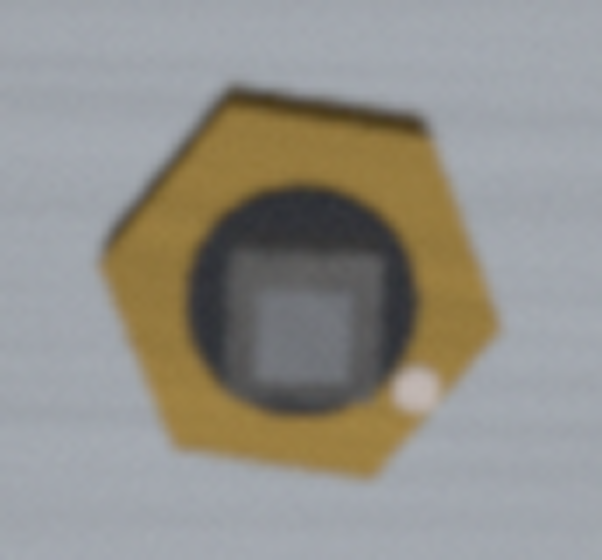

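```bash
python3 - <<'E'
from h import *
import pickle
C=pickle.load(open('c1.pkl','rb'))
print('circ64',at(C,232.6,323.1,64),'sq82',at(C,238.3,323.3,82),'nut59',at(C,231.4,323.1,59))
u=np.radians(-1.8);c,s=np.cos(u),np.sin(u)
print('from pin', at(C,343,303,100)[:2]-np.array([[c,-s],[s,c]])@[-15,-88.7])
print('from edges', 'x', 503.8+60+ (124-99)*.03, 'y',213.9-95+(665-563)*.031)
go(450,-245,150,0)
E
```

```text
circ64 [563.37502701 124.22382109  64.        ] sq82 [563.23984503 123.27526375  82.        ] nut59 [563.45695923 124.23507242  59.        ]
from pin [562.72116229 124.57392475]
from edges x 564.55 y 122.06200000000001
now [558.2 121.3 190.5] th -0.8 F [0.1 0.1 0.2] M [-0.06 -0.06 -0.01] gap 94.0 t 3.725 q [0.15 0.36 1.48 0.   1.3  0.16]
shift [ 0.0404 -0.3677 -0.1033] turn [-0.77  0.   -0.  ] rows>= 6.1450999154145665
```

{"name": "step_arm", "arguments": {"commands": [0.005, -0.046, -0.0129, 0, 0, 0, 0.094, 0.005, -0.046, -0.0129, 0, 0, 0, 0.094, 0.005, -0.046, -0.0129, 0, 0, 0, 0.094, 0.005, -0.046, -0.0129, 0, 0, 0, 0.094]}}

```text
clock: 4.22
eef_pos: [504.3, -63.6, 170.4]
eef_rot: [-0.139, 1.57, -0.152]
wrist_force: [1.5, -1.2, 0.2]
finger_gap: 94.5
```

{"name": "step_arm", "arguments": {"commands": [0.005, -0.046, -0.0129, 0, 0, 0, 0.094, 0.005, -0.046, -0.0129, 0, 0, 0, 0.094, 0.005, -0.046, -0.0129, 0, 0, 0, 0.094, 0.005, -0.046, -0.0129, 0, 0, 0, 0.094, 0, 0, 0, -9.9, 0, 0, 0.094]}}

```text
clock: 4.85
eef_pos: [450.5, -248.2, 150.0]
eef_rot: [2.852, 1.57, 3.011]
wrist_force: [0.7, -0.2, 1.1]
finger_gap: 93.6
```

{"name": "step_arm", "arguments": {"commands": [0, 0, 0, -9.9, 0, 0, 0.094, 0, 0, 0, -9.9, 0, 0, 0.094, 0, 0, 0, -9.9, 0, 0, 0.094, 0, 0, 0, -9.9, 0, 0, 0.094, 0, 0, 0, -9.9, 0, 0, 0.094]}}

```text
clock: 5.48
eef_pos: [451.6, -245.8, 150.5]
eef_rot: [-1.413, 1.571, -0.385]
wrist_force: [-0.6, 0.2, -0.3]
finger_gap: 93.9
```

{"name": "step_arm", "arguments": {"commands": [0, 0, 0, -9.9, 0, 0, 0.094, 0, 0, 0, -9.9, 0, 0, 0.094, 0, 0, 0, -9.9, 0, 0, 0.094, 0, 0, 0, -9.9, 0, 0, 0.094, 0, 0, 0, -9.9, 0, 0, 0.094]}}

```text
clock: 6.1
eef_pos: [451.6, -245.7, 150.5]
eef_rot: [-2.031, 1.571, -0.138]
wrist_force: [-0.4, -1.0, 0.4]
finger_gap: 94.3
```

{"name": "step_arm", "arguments": {"commands": [0, 0, 0, 0, 0, 0, 0.094, 0, 0, 0, 0, 0, 0, 0.094]}}

```text
clock: 6.35
eef_pos: [451.6, -245.7, 150.4]
eef_rot: [2.835, 1.571, -1.562]
wrist_force: [-0.6, 0.6, -0.4]
finger_gap: 94.1
```

```bash
python3 - <<'E'
from h import *
go(450,-245,150,108.6)
i=manip.camera('wrist'); cv2.imwrite('pics/w2.png',i[:,:,::-1]); np.save('w2.npy',i)
C=cam('wrist'); print(proj(C,[[450,-245,36]]))
import pickle; pickle.dump(C,open('c2.pkl','wb'))
E
```

```text
now [ 451.6 -245.7  150.4] th 108.0 F [-0.6  0.6 -0.4] M [ 0.06 -0.14 -0.  ] gap 94.1 t 6.35 q [-0.57  0.27  1.69 -0.    1.18 -2.46]
shift [0.0004 0.0013 0.0012] turn [-0.55 -0.   -0.  ] rows>= 0.05168741170969728
[[238.9940166 318.9546682]]
```

View pics/w2.png

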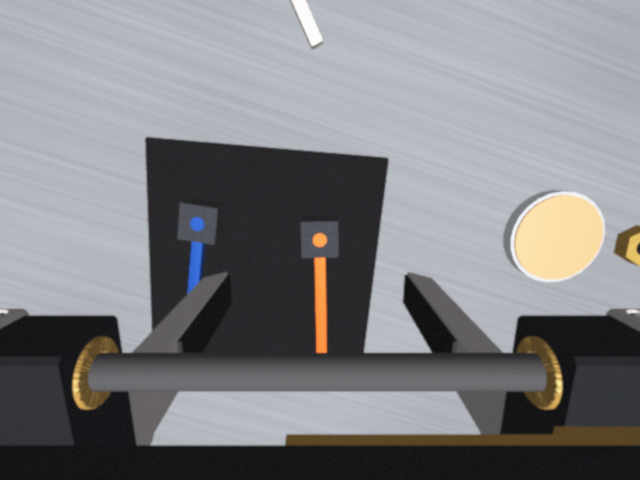

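The key's hub sits centred at about (240,320), with the orange arm running down to (352,321). The blue hub is at (224,197), clear of the right-hand finger path.

```bash
python3 - <<'E'
from h import *
import pickle
C=pickle.load(open('c2.pkl','rb')); i=np.load('w2.npy').astype(int)
m=(i[:,:,0]>200)&(i[:,:,2]<120)&(i[:,:,1]<190); m[:,:300]=0; m[:,345:]=0
d=[(r,np.nonzero(m[r])[0].mean()) for r in range(265,348,4) if m[r].any()]
p=np.array([at(C,r,c,33)[:2] for r,c in d]).astype(np.float32); v=cv2.fitLine(p,cv2.DIST_HUBER,0,.01,.01).ravel()
print('arm',v,np.degrees(np.arctan2(v[1],v[0])))
rr,cc=np.nonzero(m[225:256]); h=at(C,rr.mean()+225,cc.mean(),36); print('disc',rr.mean()+225,cc.mean(),h)
n=np.array([-v[1],v[0]]); print('offset of disc from arm line',(h[:2]-v[2:])@n)
# hub blob
print('hubpx',at(C,239.5,320,36))
go(h[0],h[1],12,108.6)
E
```

```text
arm [ 9.4537228e-01  3.2599264e-01  5.0921329e+02 -2.2418330e+02] 19.025724
disc 239.6709677419355 319.30967741935484 [ 450.47185133 -244.52452812   36.        ]
offset of disc from arm line -0.08075361687436468
hubpx [ 450.14477737 -244.00938435   36.        ]
now [ 451.6 -245.7  150.5] th 108.1 F [-0.3 -0.7  0.2] M [ 0.12 -0.11  0.01] gap 94.1 t 6.4 q [-0.57  0.27  1.69  0.    1.18 -2.46]
shift [0.1385 0.0007 0.0015] turn [-0.49  0.    0.  ] rows>= 2.215525129972656
```

{"name": "step_arm", "arguments": {"commands": [0.05, 0.0007, 0.0015, -0.9, 0, 0, 0.094, 0.05, 0, 0, 0, 0, 0, 0.08, 0.03, 0, 0, 0, 0, 0, 0.06, 0.0085, 0, 0, 0, 0, 0, 0.06, 0, 0, 0, 0, 0, 0, 0.06], "squeeze": 30}}

```text
clock: 7.02
eef_pos: [450.7, -244.7, 12.4]
eef_rot: [-2.546, 1.571, -0.64]
wrist_force: [-0.4, 0.0, 1.2]
finger_gap: 60.9
```

{"name": "step_arm", "arguments": {"commands": [0, 0, 0, 0, 0, 0, 0.028, 0, 0, 0, 0, 0, 0, 0.028, 0, 0, 0, 0, 0, 0, 0.028, 0, 0, 0, 0, 0, 0, 0.028, 0, 0, 0, 0, 0, 0, 0.028], "squeeze": 30}}

```text
clock: 7.65
eef_pos: [450.6, -244.6, 12.4]
eef_rot: [-2.371, 1.57, -0.464]
wrist_force: [-2.6, 0.8, 6.0]
finger_gap: 31.6
```

{"name": "step_arm", "arguments": {"commands": [0, 0, 0, 0, 0, 0, 0.028, 0, 0, 0, 0, 0, 0, 0.028], "squeeze": 30}}

```text
clock: 7.9
eef_pos: [450.6, -244.6, 12.4]
eef_rot: [-2.309, 1.57, -0.402]
wrist_force: [-1.7, 2.1, 6.3]
finger_gap: 31.4
```

```bash
python3 - <<'E'
from h import *
go(450.5,-244.5,170,109)
E
```

```text
now [ 450.6 -244.6   12.4] th 109.3 F [-1.7  2.1  6.3] M [0.4  0.19 0.  ] gap 31.4 t 7.9 q [-0.57  0.47  1.79  0.    0.88 -2.48]
shift [-1.576e-01  0.000e+00  1.000e-04] turn [ 0.27 -0.02  0.02] rows>= 2.5209553776042566
```

{"name": "step_arm", "arguments": {"commands": [-0.03, 0, 0, 0, 0, 0, 0.028, -0.05, 0, 0, 0, 0, 0, 0.028, -0.05, 0, 0, 0, 0, 0, 0.028, -0.028, 0, 0, 0, 0, 0, 0.028]}}

```text
clock: 8.4
eef_pos: [450.7, -244.7, 172.3]
eef_rot: [-2.484, 1.568, -0.576]
wrist_force: [0.3, -0.3, -2.6]
finger_gap: 31.6
```

{"name": "step_arm", "arguments": {"commands": [0, -0.0285, 0.0388, 0, 0, 0, 0.028, 0, -0.0285, 0.0388, 0, 0, 0, 0.028, 0, -0.0285, 0.0388, 0, 0, 0, 0.028, 0, -0.0285, 0.0388, 0, 0, 0, 0.028]}}

```text
clock: 8.9
eef_pos: [506.9, -58.9, 169.8]
eef_rot: [1.18, 1.57, 3.087]
wrist_force: [0.8, -0.7, -2.2]
finger_gap: 31.7
```

{"name": "step_arm", "arguments": {"commands": [0, -0.0285, 0.0388, 0, 0, 0, 0.028, 0, -0.0285, 0.0388, 0, 0, 0, 0.028, 0, -0.0285, 0.0388, 0, 0, 0, 0.028, 0, -0.0285, 0.0388, 0, 0, 0, 0.028, 0, 0, 0, 10, 0, 0, 0.028]}}

```text
clock: 9.52
eef_pos: [563.2, 126.5, 169.2]
eef_rot: [1.294, 1.57, 3.027]
wrist_force: [0.5, -0.7, -2.4]
finger_gap: 32.1
```

{"name": "step_arm", "arguments": {"commands": [0, 0, 0, 10, 0, 0, 0.028, 0, 0, 0, 10, 0, 0, 0.028, 0, 0, 0, 10, 0, 0, 0.028, 0, 0, 0, 10, 0, 0, 0.028, 0, 0, 0, 10, 0, 0, 0.028]}}

```text
clock: 10.15
eef_pos: [563.0, 123.7, 169.5]
eef_rot: [2.455, 1.57, -2.974]
wrist_force: [0.0, 0.7, -2.0]
finger_gap: 31.9
```

{"name": "step_arm", "arguments": {"commands": [0, 0, 0, 10, 0, 0, 0.028, 0, 0, 0, 10, 0, 0, 0.028, 0, 0, 0, 10, 0, 0, 0.028, 0, 0, 0, 10, 0, 0, 0.028, 0, 0, 0, 10, 0, 0, 0.028]}}

```text
clock: 10.78
eef_pos: [563.0, 123.7, 169.5]
eef_rot: [-2.949, 1.57, -2.967]
wrist_force: [0.6, 0.3, -1.2]
finger_gap: 31.6
```

{"name": "step_arm", "arguments": {"commands": [0, 0, 0, 0, 0, 0, 0.028, 0, 0, 0, 0, 0, 0, 0.028]}}

```text
clock: 11.02
eef_pos: [563.1, 123.7, 169.8]
eef_rot: [-2.998, 1.57, -3.007]
wrist_force: [0.3, -0.0, -1.5]
finger_gap: 31.9
```

```bash
python3 - <<'E'
from h import *
go(563.3,124,120,-1.8)
i=manip.camera('wrist'); cv2.imwrite('pics/w3.png',i[:,:,::-1]); np.save('w3.npy',i)
C=cam('wrist'); print(proj(C,[[563.3,124,82],[545,36.4,100]]))
import pickle; pickle.dump(C,open('c3.pkl','wb'))
E
```

```text
now [563.1 123.7 169.8] th -0.5 F [ 0.3 -0.  -1.5] M [-0.03 -0.08  0.02] gap 31.9 t 11.025 q [0.15 0.39 1.49 0.   1.27 0.16]
shift [0.0498 0.0003 0.0002] turn [ 1.3  -0.02  0.  ] rows>= 0.7970414320623415
[[246.54335933 317.5188639 ]
 [359.21814006 295.44372148]]
```

View pics/w3.png

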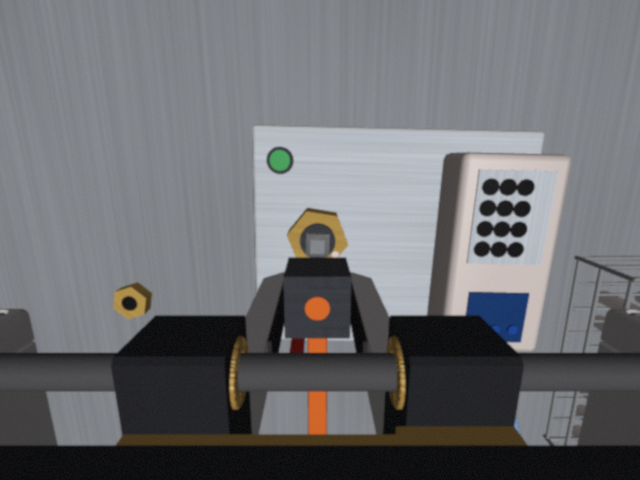

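The wrist view shows the held hub's disc at (308,317), arm running down, and the stud square at about (246,317), with no sign of slip.

```bash
python3 - <<'E'
from h import *
import pickle
C=pickle.load(open('c3.pkl','rb')); i=np.load('w3.npy')
j=i.astype(int); m=(j[:,:,0]>180)&(j[:,:,2]<110)&(j[:,:,1]<150); m[:290]=0; m[330:]=0; m[:,:295]=0;m[:,340:]=0
rr,cc=np.nonzero(m); print('disc',rr.mean(),cc.mean(),at(C,rr.mean(),cc.mean(),193.4))
m=(j[:,:,0]>180)&(j[:,:,2]<110)&(j[:,:,1]<150); 
p=np.array([at(C,r,np.nonzero(m[r,300:340])[0].mean()+300,190.4)[:2] for r in list(range(342,351))+list(range(395,430,3)) if m[r,300:340].any()]).astype(np.float32)
v=cv2.fitLine(p,cv2.DIST_HUBER,0,.01,.01).ravel(); print('arm',np.degrees(np.arctan2(v[1],v[0])))
c=i[200:290,275:360]; cv2.imwrite('pics/w3c.png',cv2.resize(c,None,fx=6.5,fy=6.5,interpolation=cv2.INTER_CUBIC)[:,:,::-1])
E
```

```text
disc 308.2603406326034 316.9124087591241 [562.92533831 122.76346943 193.4       ]
arm 89.48256
```

View pics/w3c.png

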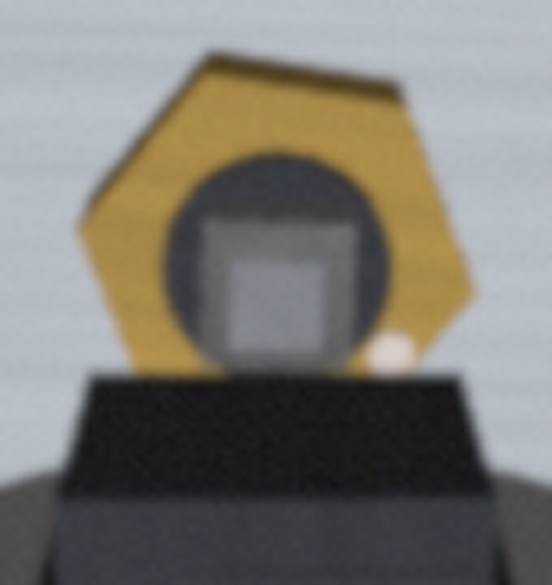

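{"name": "step_arm", "arguments": {"commands": [0.03, 0.0004, 0.0002, 1.2, 0, 0, 0.028, 0.03, 0, 0, 0, 0, 0, 0.028, 0.015, 0, 0, 0, 0, 0, 0.028, 0, 0, 0, 0, 0, 0, 0.028, 0, 0, 0, 0, 0, 0, 0.028]}}

```text
clock: 11.7
eef_pos: [564.0, 124.2, 96.1]
eef_rot: [0.198, 1.569, 0.164]
wrist_force: [0.9, 0.2, -1.7]
finger_gap: 32.0
```

{"name": "step_arm", "arguments": {"commands": [0.003, 0, 0, 0, 0, 0, 0.028, 0.003, 0, 0, 0, 0, 0, 0.028, 0.002, 0, 0, 0, 0, 0, 0.028, 0.002, 0, 0, 0, 0, 0, 0.028, 0, 0, 0, 0, 0, 0, 0.028]}}

```text
clock: 12.32
eef_pos: [563.4, 124.1, 84.8]
eef_rot: [-3.006, 1.571, -3.039]
wrist_force: [-0.2, 0.9, -1.8]
finger_gap: 31.9
```

```bash
python3 - <<'E'
from h import *
go(563.3,124,72.4,-1.8)
E
```

```text
now [563.4 124.1  84.8] th -1.9 F [-0.2  0.9 -1.8] M [-0.02 -0.05 -0.01] gap 31.9 t 12.325 q [0.15 0.48 1.56 0.   1.09 0.19]
shift [ 0.0124 -0.0001 -0.0001] turn [-0.12 -0.01  0.  ] rows>= 0.19819271114356887
```

{"name": "step_arm", "arguments": {"commands": [0.003, 0, 0, 0, 0, 0, 0.028, 0.003, 0, 0, 0, 0, 0, 0.028, 0.003, 0, 0, 0, 0, 0, 0.028, 0.002, 0, 0, 0, 0, 0, 0.028, 0, 0, 0, 0, 0, 0, 0.028]}}

```text
clock: 12.95
eef_pos: [563.4, 124.1, 73.8]
eef_rot: [-2.952, 1.571, -2.986]
wrist_force: [0.2, -0.4, -1.7]
finger_gap: 31.8
```

{"name": "step_arm", "arguments": {"commands": [0.001, 0, 0, 0, 0, 0, 0.028, 0.0007, 0, 0, 0, 0, 0, 0.028, 0, 0, 0, 0, 0, 0, 0.028]}}

```text
clock: 13.32
eef_pos: [563.5, 124.2, 72.4]
eef_rot: [0.432, 1.571, 0.398]
wrist_force: [-1.3, -0.5, -0.2]
finger_gap: 31.6
```

{"name": "step_arm", "arguments": {"commands": [0, 0, 0, 0, 0, 0, 0.094, 0, 0, 0, 0, 0, 0, 0.094, 0, 0, 0, 0, 0, 0, 0.094, 0, 0, 0, 0, 0, 0, 0.094, -0.04, 0, 0, 0, 0, 0, 0.094]}}

```text
clock: 13.95
eef_pos: [562.0, 123.9, 110.3]
eef_rot: [-2.955, 1.565, -2.989]
wrist_force: [0.2, -0.6, 0.5]
finger_gap: 78.3
```

{"name": "step_arm", "arguments": {"commands": [-0.04, 0, 0, 0, 0, 0, 0.094, -0.04, 0, 0, 0, 0, 0, 0.094, 0, 0, 0, 0, 0, 0, 0.094, 0, 0, 0, 0, 0, 0, 0.094]}}

```text
clock: 14.45
eef_pos: [563.1, 124.0, 191.3]
eef_rot: [-2.952, 1.57, -2.986]
wrist_force: [-0.5, 0.1, -1.4]
finger_gap: 94.4
```

```bash
python3 - <<'E'
from h import *
go(563.3,124,72,19.6)
i=manip.camera('wrist'); np.save('w4.npy',i); cv2.imwrite('pics/w4.png',cv2.resize(i[150:400,220:430],None,fx=2.4,fy=2.4,interpolation=cv2.INTER_CUBIC)[:,:,::-1])
C=cam('wrist'); print(proj(C,[[563.3,124,96],[563.3,124,92],[545,36.4,100]]))
import pickle; pickle.dump(C,open('c4.pkl','wb'))
E
```

```text
now [563.1 124.  191.3] th -1.9 F [-0.5  0.1 -1.4] M [-0.06 -0.05 -0.05] gap 94.4 t 14.45 q [ 0.15  0.37  1.46 -0.    1.31  0.19]
shift [ 0.1193 -0.      0.0004] turn [-21.53  -0.07   0.  ] rows>= 2.012123528707976
[[244.66158383 317.98127682]
 [243.4436105  317.98035701]
 [345.95160989 299.88181297]]
```

View pics/w4.png

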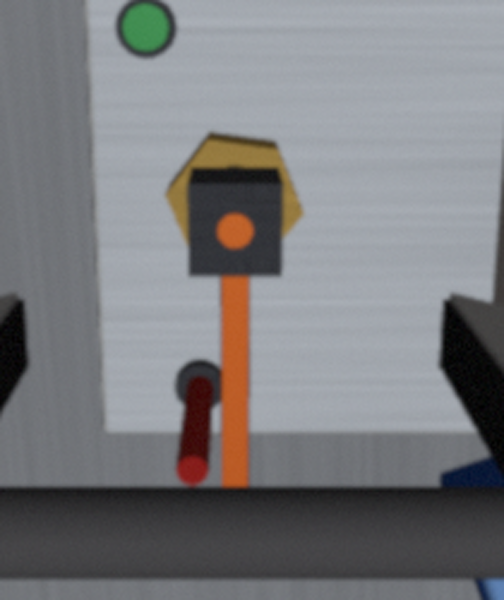

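The key is seated: disc at crop (235,231), arm 4 mm or so right of the pin (pin edge col 208, arm edge col 221), nut still angled at about 19°.

{"name": "step_arm", "arguments": {"commands": [0, 0, 0.0003, -10.4, 0, 0, 0.094, 0, 0, 0, -10.4, 0, 0, 0.094, 0.05, 0, 0, 0, 0, 0, 0.094, 0.05, 0, 0, 0, 0, 0, 0.094, 0.04, 0, 0, 0, 0, 0, 0.094]}}

```text
clock: 15.12
eef_pos: [562.4, 123.9, 49.0]
eef_rot: [2.963, 1.568, -2.99]
wrist_force: [0.4, 0.8, -0.2]
finger_gap: 94.5
```

{"name": "step_arm", "arguments": {"commands": [0.015, 0, 0, 0, 0, 0, 0.094, 0.005, 0, 0, 0, 0, 0, 0.094, 0, 0, 0, 0, 0, 0, 0.094]}}

```text
clock: 15.5
eef_pos: [564.3, 124.2, 33.2]
eef_rot: [-0.18, 1.57, 0.149]
wrist_force: [-0.2, 0.3, 0.1]
finger_gap: 93.8
```

```bash
python3 - <<'E'
from h import *
go(563.3,124,31,19)
E
```

```text
now [564.3 124.2  33.2] th 18.9 F [-0.2  0.3  0.1] M [ 0.04 -0.18 -0.05] gap 93.8 t 15.5 q [ 0.15  0.55  1.59 -0.    0.99 -0.18]
shift [ 0.0022  0.0001 -0.001 ] turn [-0.12  0.07  0.01] rows>= 0.03793613681724715
```

{"name": "step_arm", "arguments": {"commands": [0.001, 0, -0.0009, 0, 0, 0, 0.07, 0, 0, 0, 0, 0, 0, 0.055, 0, 0, 0, 0, 0, 0, 0.043, 0, 0, 0, 0, 0, 0, 0.043, 0, 0, 0, 0, 0, 0, 0.043], "squeeze": 30}}

```text
clock: 16.12
eef_pos: [562.9, 123.8, 31.3]
eef_rot: [-0.01, 1.571, 0.319]
wrist_force: [0.1, -0.5, -0.4]
finger_gap: 47.7
```

{"name": "step_arm", "arguments": {"commands": [0, 0, 0, 0, 0, 0, 0.043, 0, 0, 0, 0, 0, 0, 0.043], "squeeze": 30}}

```text
clock: 16.38
eef_pos: [563.3, 123.9, 31.4]
eef_rot: [-0.096, 1.57, 0.233]
wrist_force: [5.2, 3.0, -2.6]
finger_gap: 45.8
```

```bash
python3 - <<'E'
from h import *
go(563.3,124,32,-40)
E
```

```text
now [563.3 123.9  31.4] th 18.9 F [ 5.2  3.  -2.6] M [ 0.2  -0.93  0.03] gap 45.8 t 16.375 q [ 0.15  0.56  1.6   0.    0.99 -0.18]
shift [-0.0006  0.0001 -0.    ] turn [ 5.887e+01  6.000e-02 -3.000e-02] rows>= 5.502038118803933
```

{"name": "step_arm", "arguments": {"commands": [0, 0, 0, 5, 0, 0, 0.043, 0, 0, 0, 5, 0, 0, 0.043, 0, 0, 0, 5, 0, 0, 0.043, 0, 0, 0, 0, 0, 0, 0.043]}}

```text
clock: 16.88
eef_pos: [563.3, 123.9, 31.4]
eef_rot: [0.093, 1.57, 0.159]
wrist_force: [4.2, 1.1, -2.6]
finger_gap: 45.7
```

```bash
python3 - <<'E'
from h import *
go(563.3,124,31.4,-40)
for n in ('top','side','wrist'):
    manip.camera(n)
j=manip.camera('wrist'); np.save('w5.npy',j)
cv2.imwrite('pics/w5.png',j[:,:,::-1])
E
```

```text
now [563.3 123.9  31.4] th 3.8 F [ 4.2  1.1 -2.6] M [ 0.22 -0.9   0.03] gap 45.7 t 16.875 q [0.15 0.56 1.6  0.   0.99 0.09]
shift [-0.      0.0001  0.    ] turn [ 4.381e+01  5.000e-02 -3.000e-02] rows>= 4.09412653079732
```

View pics/w5.png

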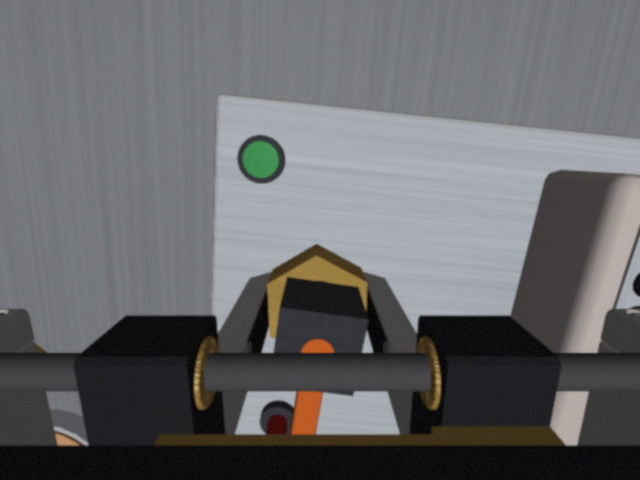

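The view shows the fingers on the nut's flats at cols 255 to 375. The key hub and arm are nearly unturned, and the pin's base is at (418,278), left of the arm. The moment reading is suspiciously low, so I'm checking before turning further.

```bash
python3 - <<'E'
from h import *
for k in range(3):
    manip.camera('side'); st=manip.read_state(); print(np.round(st['moment'],3),np.round(st['effort'],3),np.round(st['wrist_force'],1))
C=cam('wrist'); j=np.load('w5.npy').astype(int)
m=(j[:,:,0]>170)&(j[:,:,2]<110)&(j[:,:,1]<150)
d=[(r,np.nonzero(m[r,270:345])[0]+270) for r in range(392,430,3)]
p=np.array([at(C,r,(c.min()+c.max())/2,88.5)[:2] for r,c in d if len(c)>5]).astype(np.float32)
v=cv2.fitLine(p,cv2.DIST_HUBER,0,.01,.01).ravel(); print('arm line',v,np.degrees(np.arctan2(v[1],v[0])))
print('perp dist of stud axis from arm line', (np.array([563.3,123.9])-v[2:])@[-v[1],v[0]])
e=[at(C,r,c,z)[:2] for r,c,z in((279,285,92),(288,368,92))]; print('hub back edge',e,np.degrees(np.arctan2(*(e[1]-e[0])[::-1])))
i=manip.camera('side'); S=cam('side'); r,c=proj(S,[563,124,75])[0].astype(int); print(r,c)
cv2.imwrite('pics/s5.png',cv2.resize(i[r-55:r+55,c-60:c+90],None,fx=5,fy=5,interpolation=cv2.INTER_CUBIC)[:,:,::-1])
E
```

```text
[ 0.28  -0.816 -0.008] [-2.1200e-01 -6.1596e+01 -2.7416e+01 -9.4000e-02  1.1890e+00  1.3000e-02] [ 5.1  3.1 -1.6]
[ 0.236 -0.89   0.048] [-2.1300e-01 -6.1596e+01 -2.7416e+01 -9.4000e-02  1.1890e+00  1.2000e-02] [ 4.3  2.  -1.9]
[ 0.233 -0.853  0.02 ] [-2.1400e-01 -6.1597e+01 -2.7417e+01 -9.4000e-02  1.1890e+00  1.2000e-02] [ 5.4  1.9 -1.7]
arm line [8.5708790e-02 9.9632025e-01 5.6087708e+02 9.2479820e+01] 85.08321
perp dist of stud axis from arm line 0.2789765315368985
hub back edge [array([549.85692983, 150.25871609]), array([579.47153604, 148.8767819 ])] -2.671708678015591
241 274
```

View pics/s5.png

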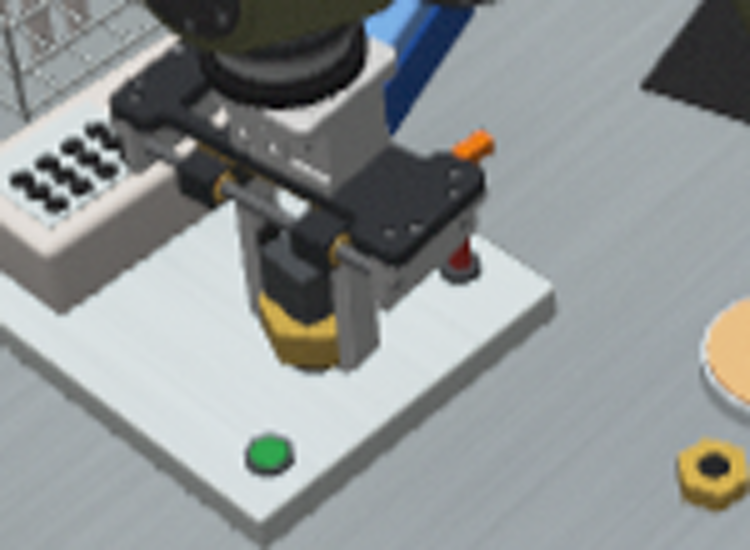

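The arm direction is now about -94.9°, which is 3° clockwise of where it was laid, so it is resting on the pin. The hub sits low on the nut. Continuing.

{"name": "step_arm", "arguments": {"commands": [0, 0, 0, 5, 0, 0, 0.043, 0, 0, 0, 5, 0, 0, 0.043]}}

```text
clock: 17.52
eef_pos: [563.2, 123.9, 31.4]
eef_rot: [0.239, 1.57, 0.129]
wrist_force: [5.3, 1.5, -1.2]
finger_gap: 46.3
```

```bash
cat > arm.py <<'E'
from h import *
go(563.3,123.9,31.4,-40)
st=manip.read_state(); print('effort6',st['effort'][[0,5]])
j=manip.camera('wrist').astype(int); C=cam('wrist')
m=(j[:,:,0]>170)&(j[:,:,2]<110)&(j[:,:,1]<150)
d=[(r,np.nonzero(m[r,240:400])[0]+240) for r in range(392,430,3)]
p=np.array([at(C,r,(c.min()+c.max())/2,88.5)[:2] for r,c in d if len(c)>5]).astype(np.float32)
if len(p)>3:
    v=cv2.fitLine(p,cv2.DIST_HUBER,0,.01,.01).ravel(); print('arm',np.degrees(np.arctan2(v[1],v[0]))%180-180,len(p))
E
python3 arm.py
```

```text
now [563.2 123.9  31.4] th -6.3 F [ 5.3  1.5 -1.2] M [ 0.23 -0.78  0.31] gap 46.3 t 17.525 q [ 0.15  0.56  1.6  -0.    0.99  0.26]
shift [-0.     -0.      0.0001] turn [ 3.374e+01  5.000e-02 -3.000e-02] rows>= 3.153032446845631
effort6 [-0.44275646 -1.22749485]
arm -94.561874 13
```

{"name": "step_arm", "arguments": {"commands": [0, 0, 0, 6, 0, 0, 0.043, 0, 0, 0, 6, 0, 0, 0.043, 0, 0, 0, 6, 0, 0, 0.043, 0, 0, 0, 6, 0, 0, 0.043, 0, 0, 0, 6, 0, 0, 0.043]}}

```text
clock: 18.2
eef_pos: [563.1, 124.0, 31.3]
eef_rot: [0.859, 1.57, 0.227]
wrist_force: [3.7, 1.8, -1.3]
finger_gap: 46.3
```

```bash
python3 arm.py
```

```text
now [563.1 124.   31.3] th -36.2 F [ 3.7  1.8 -1.3] M [ 0.37 -0.64  0.26] gap 46.3 t 18.2 q [0.15 0.56 1.6  0.   0.99 0.79]
shift [-0.0001  0.0001  0.0002] turn [ 3.77  0.02 -0.03] rows>= 0.3525435029316711
effort6 [-0.69443017 -1.48978304]
arm -95.02472 13
```

{"name": "step_arm", "arguments": {"commands": [0, 0, 0, 0, 0, 0, 0.08, 0, 0, 0, 0, 0, 0, 0.08, 0, 0, 0, 0, 0, 0, 0.08, 0, 0, 0, -10, 0, 0, 0.08, 0, 0, 0, -10, 0, 0, 0.08]}}

```text
clock: 18.88
eef_pos: [562.7, 123.8, 31.2]
eef_rot: [-2.653, 1.57, -2.928]
wrist_force: [-0.1, 0.0, -0.4]
finger_gap: 80.0
```

{"name": "step_arm", "arguments": {"commands": [0, 0, 0, -10, 0, 0, 0.08, 0, 0, 0, -10, 0, 0, 0.08, 0, 0, 0, -10, 0, 0, 0.08, 0, 0, 0, -10, 0, 0, 0.07, 0, 0, 0, 0, 0, 0, 0.06]}}

```text
clock: 19.5
eef_pos: [562.8, 123.8, 31.2]
eef_rot: [3.007, 1.571, -2.86]
wrist_force: [0.7, 0.1, 0.6]
finger_gap: 63.4
```

{"name": "step_arm", "arguments": {"commands": [0, 0, 0, 0, 0, 0, 0.043, 0, 0, 0, 0, 0, 0, 0.043, 0, 0, 0, 0, 0, 0, 0.043, 0, 0, 0, 0, 0, 0, 0.043]}}

```text
clock: 20.0
eef_pos: [563.3, 124.0, 31.3]
eef_rot: [-0.145, 1.57, 0.271]
wrist_force: [4.5, 2.1, -4.2]
finger_gap: 45.6
```

```bash
python3 arm.py
```

```text
now [563.3 124.   31.3] th 23.8 F [ 4.5  2.1 -4.2] M [ 0.36 -0.87  0.05] gap 45.6 t 20.0 q [ 0.15  0.56  1.6   0.    0.99 -0.26]
shift [-0.0001 -0.0001 -0.    ] turn [ 6.381e+01  7.000e-02 -3.000e-02] rows>= 5.963477085338755
effort6 [-0.6535675   0.05131934]
arm -94.8866 13
```

{"name": "step_arm", "arguments": {"commands": [0, 0, 0, 5, 0, 0, 0.043, 0, 0, 0, 5, 0, 0, 0.043, 0, 0, 0, 5, 0, 0, 0.043, 0, 0, 0, 5, 0, 0, 0.043]}}

```text
clock: 20.55
eef_pos: [563.3, 124.0, 31.3]
eef_rot: [0.144, 1.57, 0.207]
wrist_force: [5.0, 1.5, -2.6]
finger_gap: 45.9
```

```bash
python3 arm.py
```

```text
now [563.3 124.   31.3] th 3.7 F [ 5.   1.5 -2.6] M [ 0.31 -0.78  0.22] gap 45.9 t 20.55 q [0.15 0.56 1.6  0.   0.99 0.09]
shift [-0.0001 -0.0001  0.    ] turn [ 4.366e+01  6.000e-02 -3.000e-02] rows>= 4.080521793391535
effort6 [-0.7676979  -1.19986318]
arm -94.35429 13
```

{"name": "step_arm", "arguments": {"commands": [0, 0, 0, 2, 0, 0, 0.043, 0, 0, 0, 2, 0, 0, 0.043]}}

```text
clock: 20.85
eef_pos: [563.3, 124.0, 31.3]
eef_rot: [0.237, 1.57, 0.233]
wrist_force: [4.5, 2.4, -2.7]
finger_gap: 45.7
```

```bash
python3 arm.py
```

```text
now [563.3 124.   31.3] th -0.2 F [ 4.5  2.4 -2.7] M [ 0.29 -0.79  0.26] gap 45.7 t 20.85 q [0.15 0.56 1.6  0.   0.99 0.16]
shift [-0.0001 -0.0001  0.    ] turn [ 3.976e+01  5.000e-02 -3.000e-02] rows>= 3.715808973797154
effort6 [-0.78224352 -0.3364178 ]
arm -94.206 13
```

{"name": "step_arm", "arguments": {"commands": [0, 0, 0, 2, 0, 0, 0.043, 0, 0, 0, 2, 0, 0, 0.043]}}

```text
clock: 21.15
eef_pos: [563.3, 124.0, 31.3]
eef_rot: [0.311, 1.57, 0.237]
wrist_force: [4.5, 2.0, -3.3]
finger_gap: 45.6
```

```bash
python3 arm.py
```

```text
now [563.3 124.   31.3] th -4.2 F [ 4.5  2.  -3.3] M [ 0.35 -0.75  0.27] gap 45.6 t 21.15 q [0.15 0.56 1.6  0.   0.99 0.23]
shift [-0.0001 -0.0001  0.    ] turn [ 3.576e+01  5.000e-02 -3.000e-02] rows>= 3.3418350209903678
effort6 [-0.78401299 -0.33895911]
arm -94.34744 13
```

{"name": "step_arm", "arguments": {"commands": [0, 0, 0, 1.5, 0, 0, 0.043, 0, 0, 0, 1.5, 0, 0, 0.043]}}

```text
clock: 21.45
eef_pos: [563.3, 124.0, 31.3]
eef_rot: [0.389, 1.57, 0.263]
wrist_force: [5.1, 2.6, -2.0]
finger_gap: 45.5
```

```bash
python3 arm.py
```

```text
now [563.3 124.   31.3] th -7.2 F [ 5.1  2.6 -2. ] M [ 0.32 -0.81  0.29] gap 45.5 t 21.45 q [0.15 0.56 1.6  0.   0.99 0.28]
shift [-0.0001 -0.0001  0.0001] turn [32.77  0.05 -0.04] rows>= 3.0626952675689076
effort6 [-0.79689402 -0.19159853]
arm -95.41335 13
```

{"name": "step_arm", "arguments": {"commands": [0, 0, 0, 1.5, 0, 0, 0.043, 0, 0, 0, 1.5, 0, 0, 0.043]}}

```text
clock: 21.75
eef_pos: [563.2, 124.0, 31.3]
eef_rot: [0.334, 1.57, 0.156]
wrist_force: [4.5, 1.8, -2.4]
finger_gap: 45.8
```

```bash
python3 arm.py
```

```text
now [563.2 124.   31.3] th -10.2 F [ 4.5  1.8 -2.4] M [ 0.44 -0.75  0.56] gap 45.8 t 21.75 q [0.15 0.56 1.6  0.   0.99 0.33]
shift [-0.0001 -0.0001  0.0001] turn [29.79  0.05 -0.03] rows>= 2.7841313910085903
effort6 [-1.05996139  0.10899563]
arm -94.64715 13
```

{"name": "step_arm", "arguments": {"commands": [0, 0, 0, 1, 0, 0, 0.043, 0, 0, 0, 0.5, 0, 0, 0.043]}}

```text
clock: 22.05
eef_pos: [563.3, 124.0, 31.4]
eef_rot: [0.219, 1.57, 0.015]
wrist_force: [5.0, 2.7, -2.6]
finger_gap: 45.9
```

```bash
python3 arm.py
```

```text
now [563.3 124.   31.4] th -11.7 F [ 5.   2.7 -2.6] M [ 0.35 -0.81  0.75] gap 45.9 t 22.05 q [ 0.15  0.56  1.6  -0.    0.99  0.36]
shift [-0.     -0.0001  0.    ] turn [28.34  0.06 -0.03] rows>= 2.6490235036525367
effort6 [-1.25453979  0.74581224]
arm -94.847374 13
```

{"name": "step_arm", "arguments": {"commands": [0, 0, 0, 1, 0, 0, 0.043, 0, 0, 0, 0.5, 0, 0, 0.043, 0, 0, 0, 0, 0, 0, 0.043, 0, 0, 0, 0, 0, 0, 0.043]}}

```text
clock: 22.6
eef_pos: [563.3, 124.0, 31.4]
eef_rot: [0.114, 1.57, -0.115]
wrist_force: [5.8, 1.2, -3.3]
finger_gap: 45.8
```

```bash
python3 arm.py
```

```text
now [563.3 124.   31.4] th -13.1 F [ 5.8  1.2 -3.3] M [ 0.37 -0.78  1.01] gap 45.8 t 22.6 q [ 0.15  0.56  1.6  -0.    0.99  0.38]
shift [-0.     -0.0001  0.    ] turn [ 2.689e+01  6.000e-02 -2.000e-02] rows>= 2.513465614519973
effort6 [-1.3777959   1.02291338]
arm -95.13959 13
```

{"name": "step_arm", "arguments": {"commands": [0, 0, 0, -2, 0, 0, 0.043, 0, 0, 0, -2, 0, 0, 0.043, 0, 0, 0, 0, 0, 0, 0.085, 0, 0, 0, 0, 0, 0, 0.085, 0, 0, 0, 0, 0, 0, 0.085]}}

```text
clock: 23.28
eef_pos: [562.7, 123.7, 31.2]
eef_rot: [-2.693, 1.57, -2.852]
wrist_force: [0.4, 0.5, -0.2]
finger_gap: 72.1
```

{"name": "step_arm", "arguments": {"commands": [0, 0, 0, 0, 0, 0, 0.085, -0.02, 0, 0, 0, 0, 0, 0.085, -0.022, 0, 0, 0, 0, 0, 0.085, 0, 0, 0, 0, 0, 0, 0.085, 0, 0, 0, 0, 0, 0, 0.085]}}

```text
clock: 23.9
eef_pos: [562.5, 123.8, 72.4]
eef_rot: [-2.839, 1.57, -2.999]
wrist_force: [0.0, -0.3, 0.0]
finger_gap: 85.1
```

```bash
python3 arm.py; python3 - <<'E'
from h import *
go(563.3,124,72.5,-4.8)
i=manip.camera('wrist'); cv2.imwrite('pics/w6.png',i[:,:,::-1])
E
```

```text
now [562.5 123.8  72.4] th -9.1 F [ 0.  -0.3  0. ] M [-0.03 -0.11  0.  ] gap 85.1 t 23.9 q [0.15 0.5  1.58 0.   1.07 0.31]
shift [0.041  0.0003 0.0008] turn [ 3.087e+01 -5.000e-02  3.000e-02] rows>= 2.885117563161219
effort6 [0.01272613 0.00292996]
arm -94.19757 13
now [562.4 123.8  72.2] th -9.1 F [-0.2 -0.7 -0.7] M [-0.05 -0.06 -0.02] gap 85.1 t 23.95 q [0.15 0.5  1.58 0.   1.07 0.31]
shift [-0.0003  0.0004  0.0009] turn [-4.33 -0.08  0.02] rows>= 0.4046301211476162
```

View pics/w6.png

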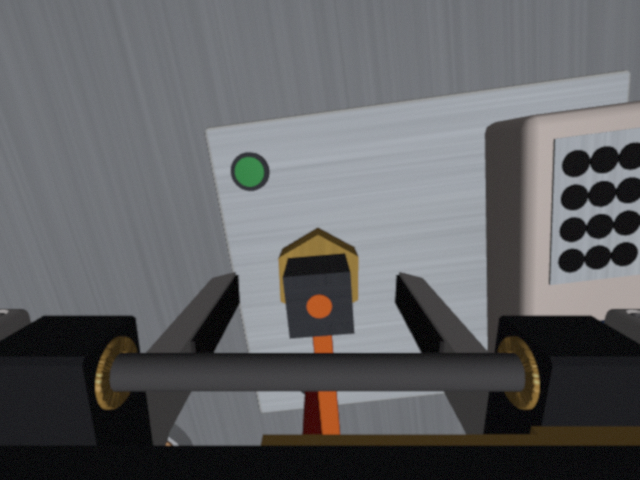

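The nut's corner points up at (230,318) with its flats in line with the fingers (normal at about -9°). The key is still seated, disc at (306,318), arm beside the pin. I'm regripping the hub and lifting it off.

{"name": "step_arm", "arguments": {"commands": [0, 0.0003, 0.0008, -4.4, 0, 0, 0.06, 0, 0, 0, 0, 0, 0, 0.028, 0, 0, 0, 0, 0, 0, 0.028, 0, 0, 0, 0, 0, 0, 0.028, 0, 0, 0, 0, 0, 0, 0.028], "squeeze": 30}}

```text
clock: 24.62
eef_pos: [563.7, 124.0, 73.2]
eef_rot: [-2.78, 1.571, -2.863]
wrist_force: [0.1, -0.1, 0.4]
finger_gap: 38.4
```

{"name": "step_arm", "arguments": {"commands": [0, 0, 0, 0, 0, 0, 0.028, 0, 0, 0, 0, 0, 0, 0.028, 0, 0, 0, 0, 0, 0, 0.028, -0.003, 0, 0, 0, 0, 0, 0.028, -0.004, 0, 0, 0, 0, 0, 0.028], "squeeze": 30}}

```text
clock: 25.25
eef_pos: [563.4, 124.0, 79.9]
eef_rot: [-2.986, 1.57, -3.068]
wrist_force: [-0.6, 1.2, -5.6]
finger_gap: 31.7
```

```bash
python3 arm.py
```

```text
now [563.4 124.   79.9] th -4.7 F [-0.6  1.2 -5.6] M [ 0.13  0.18 -0.05] gap 31.7 t 25.25 q [0.15 0.49 1.57 0.   1.09 0.24]
shift [ 0.0485 -0.0001 -0.0001] turn [ 3.527e+01 -5.000e-02  2.000e-02] rows>= 3.29649925246283
effort6 [-0.56476822 -0.03458829]
arm -93.71207 13
```

{"name": "step_arm", "arguments": {"commands": [-0.01, 0, 0, 0, 0, 0, 0.028, -0.015, 0, 0, 0, 0, 0, 0.028, -0.03, 0, 0, 0, 0, 0, 0.028, -0.035, 0, 0, 0, 0, 0, 0.028, 0, 0, 0, -9.5, 0, 0, 0.028]}}

```text
clock: 25.92
eef_pos: [565.1, 124.2, 174.7]
eef_rot: [0.052, 1.564, 0.138]
wrist_force: [-1.0, -0.3, -2.8]
finger_gap: 31.8
```

{"name": "step_arm", "arguments": {"commands": [0, 0, 0, -9.5, 0, 0, 0.028, 0, 0, 0, -9.5, 0, 0, 0.028, 0, 0, 0, -9.5, 0, 0, 0.028, 0, 0, 0, -9.5, 0, 0, 0.028, 0, 0, 0, -9.5, 0, 0, 0.028]}}

```text
clock: 26.55
eef_pos: [564.0, 124.0, 171.7]
eef_rot: [-0.841, 1.569, 0.077]
wrist_force: [-0.5, 0.4, -3.3]
finger_gap: 31.6
```

{"name": "step_arm", "arguments": {"commands": [0, 0, 0, -9.5, 0, 0, 0.028, 0, 0, 0, -9.5, 0, 0, 0.028, 0, 0, 0, -9.5, 0, 0, 0.028, 0, 0, 0, -9.5, 0, 0, 0.028, 0, 0, 0, -9.5, 0, 0, 0.028]}}

```text
clock: 27.18
eef_pos: [564.0, 124.0, 171.7]
eef_rot: [-1.654, 1.569, 0.093]
wrist_force: [0.5, -1.1, -1.7]
finger_gap: 32.0
```

{"name": "step_arm", "arguments": {"commands": [0, 0, 0, -9, 0, 0, 0.028, 0, 0, 0, 0, 0, 0, 0.028, 0, 0, 0, 0, 0, 0, 0.028]}}

```text
clock: 27.55
eef_pos: [563.9, 124.0, 170.9]
eef_rot: [-1.823, 1.57, 0.072]
wrist_force: [-0.5, -1.7, -2.1]
finger_gap: 31.9
```

```bash
python3 - <<'E'
from h import *
go(450.5,-244.5,170,109)
E
```

```text
now [563.9 124.  170.9] th 108.6 F [-0.5 -1.7 -2.1] M [ 0.11 -0.1   0.  ] gap 31.9 t 27.55 q [ 0.15  0.39  1.48 -0.    1.27 -1.74]
shift [ 0.0008  0.2248 -0.3132] turn [-0.43 -0.01  0.05] rows>= 6.168191357292228
```

{"name": "step_arm", "arguments": {"commands": [0, 0.0281, -0.0391, 0, 0, 0, 0.028, 0, 0.0281, -0.0391, 0, 0, 0, 0.028, 0, 0.0281, -0.0391, 0, 0, 0, 0.028, 0, 0.0281, -0.0391, 0, 0, 0, 0.028]}}

```text
clock: 28.05
eef_pos: [507.1, -61.6, 170.7]
eef_rot: [-2.173, 1.57, -0.277]
wrist_force: [0.2, -0.6, -1.9]
finger_gap: 31.6
```

{"name": "step_arm", "arguments": {"commands": [0, 0.0281, -0.0391, 0, 0, 0, 0.028, 0, 0.0281, -0.0391, 0, 0, 0, 0.028, 0, 0.0281, -0.0391, 0, 0, 0, 0.028, 0, 0.0281, -0.0391, 0, 0, 0, 0.028, 0, 0, 0, 0, 0, 0, 0.028]}}

```text
clock: 28.68
eef_pos: [450.6, -246.9, 170.5]
eef_rot: [-3.114, 1.57, -1.222]
wrist_force: [-0.7, 0.6, -2.6]
finger_gap: 31.8
```

{"name": "step_arm", "arguments": {"commands": [0.05, 0, 0, 0, 0, 0, 0.028, 0.05, 0, 0, 0, 0, 0, 0.028, 0.03, 0, 0, 0, 0, 0, 0.028, 0.018, 0, 0, 0, 0, 0, 0.028, 0, 0, 0, 0, 0, 0, 0.028]}}

```text
clock: 29.3
eef_pos: [451.3, -243.6, 21.5]
eef_rot: [0.639, 1.569, 2.536]
wrist_force: [0.9, -0.3, -2.1]
finger_gap: 31.6
```

```bash
python3 - <<'E'
from h import *
go(450.5,-244.5,12.4,109)
E
```

```text
now [ 451.3 -243.6   21.5] th 108.7 F [ 0.9 -0.3 -2.1] M [ 0.08 -0.12  0.03] gap 31.6 t 29.3 q [-0.57  0.46  1.78  0.    0.9  -2.46]
shift [ 0.0091  0.001  -0.0006] turn [-0.28  0.1  -0.07] rows>= 0.1470099598810541
```

{"name": "step_arm", "arguments": {"commands": [0.005, 0, 0, 0, 0, 0, 0.028, 0.002, 0, 0, 0, 0, 0, 0.028, 0.001, 0, 0, 0, 0, 0, 0.028, 0, 0, 0, 0, 0, 0, 0.028]}}

```text
clock: 29.8
eef_pos: [451.6, -244.6, 14.4]
eef_rot: [-2.525, 1.571, -0.626]
wrist_force: [0.6, -0.1, -1.9]
finger_gap: 32.4
```

{"name": "step_arm", "arguments": {"commands": [0.0006, 0, 0, 0, 0, 0, 0.028, 0, 0, 0, 0, 0, 0, 0.028]}}

```text
clock: 30.05
eef_pos: [451.5, -244.6, 13.7]
eef_rot: [-2.199, 1.571, -0.3]
wrist_force: [-0.2, -0.7, -0.6]
finger_gap: 31.7
```

Nearly touching. I'll lower a little more, release, rise and check.

{"name": "step_arm", "arguments": {"commands": [0.0008, 0, 0, 0, 0, 0, 0.028, 0, 0, 0, 0, 0, 0, 0.028, 0, 0, 0, 0, 0, 0, 0.05, 0, 0, 0, 0, 0, 0, 0.08, 0, 0, 0, 0, 0, 0, 0.08]}}

```text
clock: 30.68
eef_pos: [451.6, -244.5, 12.8]
eef_rot: [-2.126, 1.571, -0.228]
wrist_force: [1.0, -0.7, 0.2]
finger_gap: 58.4
```

{"name": "step_arm", "arguments": {"commands": [0, 0, 0, 0, 0, 0, 0.08, -0.04, 0, 0, 0, 0, 0, 0.08, -0.05, 0, 0, 0, 0, 0, 0.08, -0.05, 0, 0, 0, 0, 0, 0.08, 0, 0, 0, 0, 0, 0, 0.08]}}

```text
clock: 31.3
eef_pos: [452.9, -245.3, 156.4]
eef_rot: [-2.467, 1.564, -0.568]
wrist_force: [-0.3, -0.0, -0.1]
finger_gap: 80.2
```

{"name": "step_arm", "arguments": {"commands": [0, 0, 0, 0, 0, 0, 0.08, 0, 0, 0, 0, 0, 0, 0.08]}}

```text
clock: 31.55
eef_pos: [451.0, -244.2, 151.4]
eef_rot: [0.655, 1.568, 2.553]
wrist_force: [0.7, 0.5, -0.1]
finger_gap: 79.9
```

```bash
python3 - <<'E'
from h import *
np.set_printoptions(precision=1,suppress=True)
go(450.5,-244.5,150,109)
C=cam('wrist'); j=manip.camera('wrist'); i=j.astype(int)
m=((i[:,:,0]>200)&(i[:,:,2]<120)&(i[:,:,1]<190)); rr,cc=np.nonzero(m[225:256,300:345]); print('disc',at(C,rr.mean()+225,cc.mean()+300,36), 'px',rr.mean()+225,cc.mean()+300)
t=manip.camera('top')
cv2.imwrite('pics/end.png',np.hstack([j[100:440,100:480],cv2.resize(t[140:320,240:450],(397,340))])[:,:,::-1])
E
```

```text
now [ 451.  -244.2  151.4] th 108.8 F [ 0.7  0.5 -0.1] M [ 0.1 -0.2 -0. ] gap 79.9 t 31.55 q [-0.6  0.3  1.7  0.   1.2 -2.5]
shift [ 0.  0. -0.] turn [-0.2  0.1 -0.1] rows>= 0.02502977098947739
disc [ 450.8 -245.4   36. ] px 239.7290322580645 316.0258064516129
```

View pics/end.png

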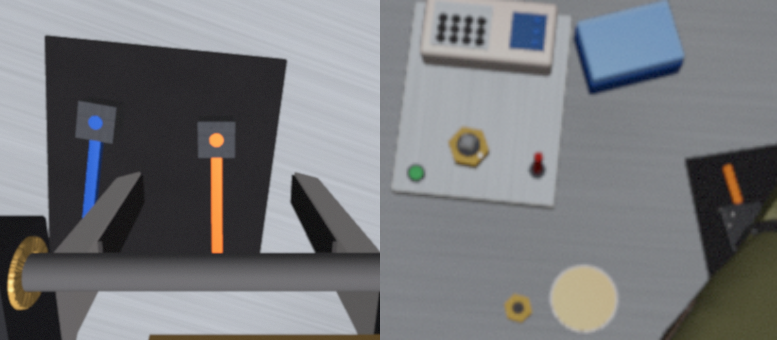

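```bash
python3 -c "
from cell import manip; print(manip.sign_off())"
```

```text
the job is handed in; nothing more can be done
None
```

The job is handed in at about 31.6 s of robot time: the jam nut is tight against its stop and the orange key is back on the mat. No verdict is reported, so this rests on my own measurements.

**What I did:**
- Fitted the orange key over the stud's square, with its arm about 4 mm from the red pin.
- Turned the nut clockwise in two grips, about 55° and then about 33°, until it stopped.
- Lifted the key off and laid it back where it started on the mat.

**Last checks:**
- **Nut:** The turning moment held near 0.25 N m, then rose steadily to 1.0 N m over the last few degrees, which fits the hard stop. The total turn of about 88° also fits the nut being home.
- **Key:** It lies flat on the mat with the hub at about (451, -245) mm, within a millimetre or so of where it was picked up. The gripper is open and clear of it, and the wrist force is near zero.
- **Bystanders:** The blue key, dish, spare nut and tip box look unmoved in the final pictures. The bottle and cap pot were not in those crops, but the arm did not go near them.

**Uncertain:**
- **Stud angle:** I could not measure it directly. From the nut and grip angles I put it at about 0.15 to 0.22 rad clockwise, inside the 0.35 limit.
- **First turn:** The moment stayed near zero for the first 15°, when I expected the pin to take up the load sooner. The arm was already leaning on the pin by then and stayed there for the rest of the turn.
- **Key seating:** One wrist view put the key about 2 mm off along y. The grip height, the hub's apparent size in that view and the lack of insertion force all agreed it was fully down.

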